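Shut down the warming plate and lift off a hot roll with tongs

ROBOT

A 7-joint arm with a two-finger parallel gripper is mounted at the origin on a cart in front of the work surface, level with it; the furniture and walls round the work are solid. World frame = base frame: x ahead of the robot, y to its left, z up, the work surface at z = 0. Lengths are in m, angles in degrees, forces in N, time in s.
With the tool pointing down it reaches from about 0.4 to 0.9 m from the base axis. Payload 5.6 kg.
Tool frame: the origin (TCP) lies midway between the tips of the shut fingers; the grasp point (between the pads) lies 19 mm behind it (bot.grasp_offset is the z of the grasp point in the tool frame, in m); z points along the fingers, y is the line along which they close (so a half turn about z gives the same grasp; the last joint's range is limited). The gripper opens to 92 mm and grips with 3 to 60 N. Pads are 20 mm wide; open, the fingers measure 128 mm over their backs; the gripper's body (75 mm by 189 mm) begins 69 mm behind the grasp point.
Start: joints at [-72.651, 26.786, -0.665, 91.828, 0.344, 61.387, -3.226], TCP at [0.22, 0.612, 0.215] pointing down, gripper open.
Joint ranges: [-144.91, 144.91], [-17.63, 115.5], [-89.93, 88.59], [15.96, 139.68], [-74.01, 254.01], [8.47, 105.57], [-167.45, 167.45]. Speed limits (degrees/s): [147.25, 147.25, 180, 180, 180, 180, 180].

INTERFACE

Orientations are given as [roll, pitch, yaw] about the fixed x, y, z axes, in that order (R = Rz(yaw) Ry(pitch) Rx(roll)).
In Python, from cell import bot, viewer, readout gives the robot as it stands (bot), with the cameras (viewer) and the readings (readout).
- The arm moves only by the tool move_tool, called after "Call:" as name(argument=value, ...), one argument or row to a line, values as JSON. Schema: {"type":"object","properties":{"steps":{"type":"array","items":{"type":"number"},"minItems":6,"maxItems":120},"jaw":{"type":"number"},"only":{"type":"string"},"quiet":{"type":"boolean"},"lines":{"type":"string"}},"required":["steps"],"additionalProperties":false}. steps is one flat list of numbers that holds 1 to 20 rows one after another, with no inner brackets; each row has 6 numbers: dx, dy, dz in normalised numbers (1 is 0.75 m), then a rotation vector rx, ry, rz in shares of 180 degrees (1.0 is 180 degrees); each row is the pose to reach, as a shift and turn from the pose commanded when the call began, along the tool's axes at that moment; what a row does not reach only later rows make up. A row lasts 1/10 s, in which the tool goes at most 0.05 m and 8.59 degrees, less where a joint would pass 70% of its speed; a pose out of reach is approached as far as the arm can. jaw is the finger opening in m, set as the call begins (left out keeps the last). The fingers move at their own pace and stop on an object; the grip force is fixed at half the most. Time passes only in rows, so rows that do not move let the fingers close. The tool returns the time, the measured TCP pose, the force, the opening and the grip force at its end. only (a regular expression) keeps the lines of the reply that match it, lines (a string "A,B") keeps lines A to B, and quiet returns only ok. No shift or turn number may pass 1 either way. Input that does not fit is refused with a message, and nothing moves.
- readout.sense(): the state, without advancing time (a new reading comes with each control period).
- viewer.get_image(name): name is "scene" or "top" or "wrist"; returns a dict with "img" (400x640x3 uint8, blue, green, red), "z_map" (400x640 float32, m along the optical axis (not along the pixel's ray), 0 where there is no reading), "camera_matrix" (3x3 intrinsics, pixels), "T" (4x4, takes a point from camera to world coordinates). Camera axes: x right, y up, looking along -z (the intrinsics and any distortion apply to the point x, -y, -z); pixel columns grow to the right and rows downward; lengths in m; the calibration is good to about 2 mm. The wrist camera is an equidistant fisheye: a pixel r from the principal point sees the ray r / f radians off the axis. A picture is of the moment at which its call begins.
- bot.finish_job(): hands the job in; it is judged then, once.
The state is a dict: "clock": time; "joints": joint angles; "qvel": joint speeds; "joint_efforts": joint torques, N m; "ee_pos": TCP position; "tcp_rot": TCP orientation; "wrist_force": force on the tool from outside, world axes, zero at the start; "moment": the same for the moment, N m; "grip_width": finger opening in m; "grip_force": force on a finger pad.
Only numpy, scipy, OpenCV 4.12 (cv2) and the standard library are available. Lean on these libraries where they do the work, as an engineer would, in place of code of your own. Each camera call takes 0.05 s, during which the arm holds its last target. There are 200 camera calls.

TASK

Shut the warming plate down by pressing its keys fully down, one at a time, in this order: the large round key, the square key, the small round key; leave the long bar key alone. Then take the kitchen tongs, close their jaws on the round roll and lift it at least 8 cm clear above the plate, and finish still holding it there, steady, in the tongs. The rolls are hot, so do not touch them with the robot itself, and leave the long roll and the other things on the worktop where they are.

Things in the scene. Friction and masses are not known exactly. Their poses are not given: they have to be found in the camera images.
- warmer: flat black warming plate, fixed on the worktop, 200 mm (x) by 360 mm (y), no rim; origin under its centre on the worktop. Steel top 30 mm up, from y = -76 to +176 mm; the grey key panel, also 30 mm up, is its -y end (right as the robot sees it), with four white keys in a row along x at y = -130 mm. A thin handle loop sticks out 16 mm at the +y end
- key_large_top (a point): centre of the top of the large round key (27 mm diameter), second from the robot in the row; key tops stand 9 mm above the panel, keys are 36 mm apart centre to centre. The frame is the warmer's
- key_square_top (a point): centre of the top of the square key (20 x 20 mm), third from the robot
- key_small_top (a point): centre of the top of the small round key (16 mm diameter), the nearest to the robot
- key_bar_top (a point): centre of the top of the long bar key (10 mm in x, 44 mm in y), the farthest from the robot; not to be pressed
- key_small (a joint): travel of the small round key in m: 0 up, 0.006 fully down; spring 0.8 N per mm, springs back up when let go (4.8 N fully down); counts as pressed from 0.004
- key_large (a joint): travel of the large round key in m: 0 up, 0.006 fully down; spring 0.8 N per mm, springs back up when let go (4.8 N fully down); counts as pressed from 0.004
- key_square (a joint): travel of the square key in m: 0 up, 0.006 fully down; spring 0.8 N per mm, springs back up when let go (4.8 N fully down); counts as pressed from 0.004
- key_bar (a joint): travel of the bar key in m: 0 up, 0.006 fully down; spring 0.8 N per mm, springs back up when let go (4.8 N fully down); counts as pressed from 0.004
- tongs: kitchen tongs lying flat and loose on the worktop, steel with black grip sleeves, 210 mm from hinge to jaw ends, 22 mm high, about 105 g. Origin at the hinge on the underside; x along the centre line to the jaws, z up. The two arms swing evenly about the hinge in the plane they lie in, held open by a spring; each stands out 0.12 rad when open; let go, they spring open
- tongs_l: arm of the tongs on the +y side of the tongs' centre line: origin at the hinge, its x axis along its sleeve; steel strip 3 mm thick, sleeve outer face 21 mm from its x axis, scalloped jaw 190 to 210 mm from the hinge of two flat facets that touch a 46 mm circle centred 195 mm from the hinge
- tongs_r: the mirror arm on the -y side
- tongs_grip (a point): point on the centre line between the sleeves (74 mm long), 100 mm from the hinge, near the centre of mass, 11 mm above the underside: where to grip, from above, across the sleeves. Width over the sleeves here: 66 mm open, 42 mm (parallel) when closed on the round roll. Spring: about 1.2 N a finger per 2 mm of squeeze, 14 N when closed on the roll
- tongs_jaw (a point): point on the centre line between the jaws, 195 mm from the hinge, 11 mm above the underside: where the middle of the roll should be. The jaws are 93 mm apart inside when open; 2 mm squeezed off the width over the sleeves closes them by about 3.9 mm
- round_roll: small round bread roll with a cross on top, loose on the steel plate, 46 mm diameter (widest 12 mm above its underside), 35 mm high, about 40 g; origin at the centre of its underside, z up
- long_roll: oblong bread roll lying loose on the steel plate, 86 mm long (its y), 40 mm wide (its x), 36 mm high; origin at the centre of its underside; to be left alone. Its centre is 75 mm or more from the round roll's, and lies in front of or behind it as the robot sees it
- shaker_1: china shaker, 43 mm wide, 64 mm high, at the back of the work; origin under its centre; leave alone
- shaker_2: a second shaker like it
- spotted_mug: white mug with dark spots, 82 x 114 x 91 mm, at the back of the work; leave alone
- bowl: china bowl, 160 mm wide, 62 mm high, at the back left; leave alone
- spoon: teaspoon lying farther back than the tongs, 135 x 29 x 10 mm; leave alone
- handset: black phone lying on the right of the warming plate, 147 x 72 x 9 mm; leave alone

How it is judged (in metres and radians):
On the way, in this order (a step that is already met when the one before it is completed fails the run):
1. the large round key is pressed (value of joint key_large above 0.004 m), for 0.05 s.
2. the square key is pressed (value of joint key_square above 0.004 m), for 0.05 s.
3. the small round key is pressed (value of joint key_small above 0.004 m), for 0.05 s.
4. the round roll is off the plate, between the jaws of the tongs (contact force between each of tongs_l, tongs_r and round_roll above 0.5 N and contact force between round_roll and warmer below 0.05 N and z of round_roll in the frame of warmer above 0.04 m), for 0.2 s.
At the end, for the whole second after the job is handed in: The round roll is pinched between both jaws (over 0.5 N each) and held still (under 0.05 m/s), its underside over 70 mm above the plate; the fingers hold the tongs (over 1 N), 80 mm above the worktop; roll and tongs touch neither the plate nor the long roll (contact force between each of tongs_l, tongs_r and round_roll above 0.5 N and contact force between each of round_roll, tongs and warmer below 0.05 N and z of round_roll in the frame of warmer above 0.1 m and z of tongs_grip in the frame of warmer above 0.08 m and contact force between the fingers and tongs above 1 N and contact force between each of round_roll, tongs and long_roll below 0.05 N and linear speed of round_roll below 0.05 m/s); the arm keeps its last pose, push and grip.
It fails at once if the bar key is pressed (value of joint key_bar above 0.003 m).
It fails at once if two keys are pressed at once (value of joint each of key_small, key_large above 0.003 m or value of joint each of key_large, key_square above 0.003 m or value of joint each of key_small, key_square above 0.003 m).
It fails at once if the robot itself touches a roll (contact force between any of the fingers, the arm and round_roll above 0.2 N or contact force between any of the fingers, the arm and long_roll above 0.2 N).
It fails at once if the long roll is moved by more than 25 mm (distance of long_roll from where it was at the start of the episode above 0.025 m).
It fails at once if something else on the worktop is moved by more than 30 mm (distance of any of shaker_1, shaker_2, spotted_mug, bowl, spoon, handset from where it was at the start of the episode above 0.03 m).
It also fails if it takes over 67 s, if anything falls off the work surface, if the arm or the gripper's body presses on something with over 40 N, if the wrist force passes 120 N, or if a joint passes its speed limit or range.

## Working session

There is one attempt and no reset: what is moved stays moved. The work goes in short steps, Python scripts to look and compute and a tool call to move; the robot and the scene stay as the last step left them, time stands still between calls to the robot, and variables do not carry over. Pictures are saved under pics/ and viewed, at most 10 in all, crops included, and the job is handed in when it is done.

```bash
ls; mkdir -p pics; cat > h.py <<'E'
import numpy as np, cv2
from cell import bot, viewer, readout
from scipy.spatial.transform import Rotation as R
def cloud(d):
    z=d["z_map"];K=d["camera_matrix"];h,w=z.shape
    u,v=np.meshgrid(np.arange(w),np.arange(h))
    p=np.stack([(u-K[0,2])/K[0,0]*z,-(v-K[1,2])/K[1,1]*z,-z],-1)
    return p@d["T"][:3,:3].T+d["T"][:3,3]
def ray(d,u,v,zp):
    K=d["camera_matrix"];r=d["T"][:3,:3]@np.array([(u-K[0,2])/K[0,0],-(v-K[1,2])/K[1,1],-1]);o=d["T"][:3,3]
    return o+r*(zp-o[2])/r[2]
E
python3 - <<'E'
from h import *
s=readout.sense();print(s)
for n in("top","scene"):
    d=viewer.get_image(n);cv2.imwrite(f"pics/{n}0.png",d["img"]);np.savez(f"{n}0.npz",**d)
    print(n,d["T"].round(3).tolist(),d["camera_matrix"].round(1).tolist(),[k for k in d])
E
```

```text
cell.py
pics
{'clock': 0.0, 'joints': array([-72.65218776,  26.83675093,  -0.66485586,  91.87895916,
         0.34544837,  61.38655246,  -3.22446475]), 'qvel': array([-0.02762784, -0.09214982,  0.09026141, -0.09270227, -0.00185138,
       -0.03769799,  0.04948077]), 'joint_efforts': array([-3.93527298e-04, -5.20567882e+01, -1.27612747e-02, -2.43754113e+01,
       -5.67112374e-02,  1.72483205e-02,  1.61411103e-04]), 'ee_pos': array([0.22018298, 0.61096714, 0.21364603]), 'tcp_rot': array([-1.79900040e+02,  8.46070011e-03,  1.60186948e+02]), 'wrist_force': array([0.25990114, 0.88304984, 0.54845929]), 'moment': array([-0.00767966, -0.03553926, -0.00407464]), 'grip_force': 0.0, 'grip_width': 0.09172251717573379}
top [[-0.017, 0.994, -0.104, 0.417], [-1.0, -0.018, -0.009, -0.037], [-0.011, 0.104, 0.995, 1.509], [0.0, 0.0, 0.0, 1.0]] [[482.2, 0.0, 322.3], [0.0, 482.2, 203.7], [0.0, 0.0, 1.0]] ['img', 'z_map', 'camera_matrix', 'T']
scene [[-0.644, 0.386, -0.66, -0.433], [-0.764, -0.345, 0.545, 0.795], [-0.017, 0.855, 0.518, 0.851], [0.0, 0.0, 0.0, 1.0]] [[475.8, 0.0, 312.3], [0.0, 475.8, 200.5], [0.0, 0.0, 1.0]] ['img', 'z_map', 'camera_matrix', 'T']
```

View pics/top0.png

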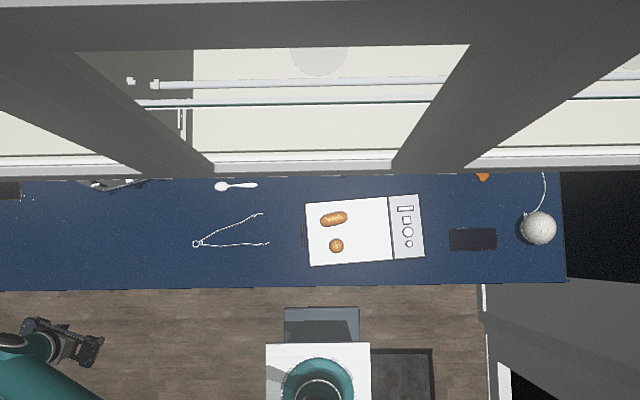

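View pics/scene0.png

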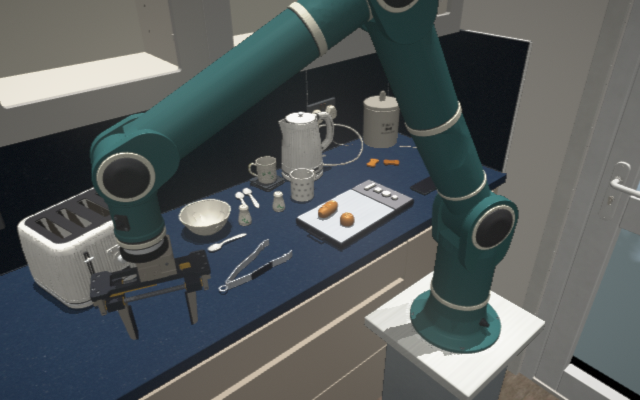

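Top view: warmer spans cols 305–425, rows 195–267. Its panel is on the right with keys at about (405,208), (407,220), (408,232) and (409,244). Round roll is at (336,245), long roll at (333,218). Tongs hinge is at (196,244), with jaws at (262,214) and (268,243). The scene view agrees.

```bash
cat > m1.py <<'E'
from h import *
def blobs(m,amin):
    n,l,s,c=cv2.connectedComponentsWithStats(m.astype(np.uint8))
    return [(s[i,4],c[i],l==i) for i in range(1,n) if s[i,4]>=amin]
t=dict(np.load("top0.npz"));s=dict(np.load("scene0.npz"))
for nm,d,roi in(("top",t,(190,172,430,272)),("scene",s,(215,175,420,295))):
    img=d["img"];P=cloud(d);x0,y0,x1,y1=roi
    mask=np.zeros(img.shape[:2],bool);mask[y0:y1,x0:x1]=1
    hsv=cv2.cvtColor(img,cv2.COLOR_BGR2HSV);H,S,V=[hsv[...,i].astype(int) for i in range(3)]
    for a,c,m in blobs(mask&(H<25)&(S>90)&(V>80),20):
        top=P[m];print(nm,"roll px",a,c.round(1),"cloud mean",top.mean(0).round(4),"zmax",np.percentile(top[:,2],95).round(4),"ray z.042",ray(d,*c,.042).round(4))
    pl=mask&(S<60)&(V>120)
    for a,c,m in blobs(pl,8): print(nm,"white",a,c.round(1),np.median(P[m],0).round(4),np.percentile(P[m][:,2],[5,95]).round(4))
    w=mask&(P[...,2]>.015)&(P[...,2]<.05)
    for a,c,m in blobs(w,1000):
        r=cv2.minAreaRect(P[m][:,:2].astype(np.float32)*1000);print(nm,"warmer rect",r,cv2.boxPoints(r).round(0).tolist(),np.median(P[m][:,2]))
E
python3 m1.py
```

```text
top roll px 252 [333.3 218.6] cloud mean [ 0.5229 -0.0561  0.0615] zmax 0.0685 ray z.042 [ 0.5243 -0.0564  0.042 ]
top roll px 134 [335.8 245.6] cloud mean [ 0.4418 -0.0619  0.0712] zmax 0.0669 ray z.042 [ 0.4423 -0.0624  0.042 ]
top white 32 [230.5 172. ] [0.5858 0.1564 0.5468] [0.5429 0.5508]
top white 28 [330.3 175.3] [ 0.5861 -0.0465  0.4833] [-0.0021  0.4891]
top white 9 [376.6 174.3] [ 0.5857 -0.1477  0.4883] [0.0018 0.4919]
top white 20 [388.6 174.6] [ 0.6214 -0.2002  0.2418] [-0.0047  0.4871]
top white 26 [225.9 177.2] [0.5858 0.1886 0.4851] [0.0031 0.491 ]
top white 28 [279.1 176.3] [0.586  0.0763 0.4836] [0.0006 0.4895]
top white 8 [336.  180.5] [ 0.6487 -0.0677  0.    ] [-0.0066  0.0028]
top white 240 [232.8 185.4] [0.6378 0.27   0.0046] [-0.0028  0.012 ]
top white 9 [363.  186.1] [ 0.6293 -0.1524  0.001 ] [-0.0046  0.0031]
top white 8 [372.5 185.8] [ 6.297e-01 -1.824e-01 -5.000e-04] [-0.0043  0.0041]
top white 17 [354.2 190.4] [ 0.6138 -0.1236  0.0012] [-0.0054  0.0049]
top white 24 [369.4 193.2] [ 6.049e-01 -1.725e-01 -1.000e-04] [-0.0069  0.0041]
top white 12 [342.3 193
[... 1480 characters left out ...]
e 118 [228.1 240.2] [0.6389 0.2458 0.0027] [-0.0031  0.0091]
scene white 362 [367.2 264.9] [ 0.3386 -0.0448 -0.0702] [-0.0743 -0.0381]
scene white 163 [242.8 265.8] [0.4941 0.2977 0.0193] [-0.0027  0.0223]
scene white 47 [281.9 255.8] [0.4523 0.1754 0.0192] [-0.0028  0.0221]
scene white 180 [388.9 286.1] [ 0.3411 -0.1706 -0.2277] [-0.2322 -0.2007]
scene white 192 [411.5 289.1] [ 0.1362 -0.0079 -0.0021] [-0.2775  0.0017]
scene white 34 [222.6 287.6] [0.4593 0.3718 0.0096] [-0.0031  0.012 ]
scene warmer rect ((487.19842529296875, -143.4467010498047), (204.0038299560547, 378.1869201660156), 3.7406110763549805) [[373.0, 39.0], [398.0, -339.0], [601.0, -325.0], [577.0, 52.0]] 0.027657674729364534
```

```bash
cat >> h.py <<'E'
def go(p,psi):
    "delta row (tool axes) from measured pose to TCP p, tool down, yaw psi"
    s=readout.sense();A=R.from_euler('xyz',s["tcp_rot"],degrees=True);B=R.from_euler('xyz',[180,0,psi],degrees=True)
    print("go",p,psi,"->",A.inv().apply(np.array(p)-s["ee_pos"]).round(4).tolist(),(A.inv()*B).as_rotvec(degrees=True).round(2).tolist())
E
python3 -c "
from h import *
go([.43,.35,.25],125);go([.42,.15,.25],102)"
```

```text
go [0.43, 0.35, 0.25] 125 -> [-0.2859, -0.1745, -0.036] [-0.09, 0.04, 35.18]
go [0.42, 0.15, 0.25] 102 -> [-0.3443, -0.366, -0.0357] [-0.08, 0.05, 58.18]
```

The rows are not in the units I measure in: shifts go in shares of 0.75 m and turns go in shares of 180 degrees. I convert before sending: -0.366 m / 0.75 = -0.488, -0.344 m / 0.75 = -0.4587, 58 degrees / 180 = 0.3222.

Call:
move_tool(
  steps=[-0.1933,-0.12,-0.024,0,0,0.0944,-0.1933,-0.12,-0.024,0,0,0.0944,-0.1933,-0.12,-0.024,0,0,0.0944,-0.1933,-0.12,-0.024,0,0,0.0944,-0.38,-0.2333,-0.048,0,0,0.1944,-0.38,-0.2333,-0.048,0,0,0.1944,-0.38,-0.2333,-0.048,0,0,0.1944,-0.38,-0.2333,-0.048,0,0,0.1944,-0.4587,-0.488,-0.048,0,0,0.3222,-0.4587,-0.488,-0.048,0,0,0.3222,-0.4587,-0.488,-0.048,0,0,0.3222,-0.4587,-0.488,-0.048,0,0,0.3222,-0.4587,-0.488,-0.048,0,0,0.3222,-0.4587,-0.488,-0.048,0,0,0.3222,-0.4587,-0.488,-0.048,0,0,0.3222],
  jaw=0.0,
)

```text
clock: 1.6
ee_pos: [0.4198, 0.1521, 0.2506]
tcp_rot: [180.0, -0.0, 102.3]
wrist_force: [-0.5, 0.0, 0.0]
grip_width: 0.0005
grip_force: 0.0
```

```bash
python3 - <<'E'
from h import *
d=viewer.get_image("wrist");cv2.imwrite("pics/w1.png",d["img"]);np.savez("w1.npz",**d);print(d["T"].round(4).tolist(),d["camera_matrix"].tolist());print(readout.sense()["joints"])
E
```

```text
[[0.9772, -0.2032, -0.061, 0.4016], [0.2122, 0.937, 0.2774, 0.2306], [0.0008, -0.284, 0.9588, 0.4212], [0.0, 0.0, 0.0, 1.0]] [[309.70691628693146, 0.0, 318.9751620656661], [0.0, 309.70691628693146, 204.16365904937484], [0.0, 0.0, 1.0]]
[-44.91536152   3.72091797  21.84978439 117.8302219   -1.6177435
  58.73074249  -9.92310361]
```

View pics/w1.png

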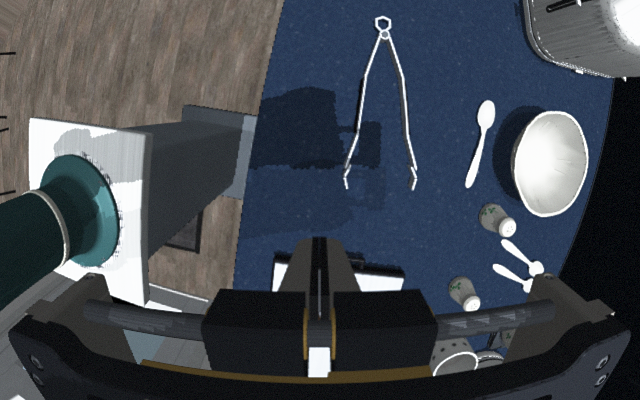

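Wrist view: tongs with hinge at (383,24), jaw ends at (346,183) and (414,186), lying along world -y. I'll measure their axis from the depth and colour masks.

```bash
cat >> h.py <<'E'
def fdir(d,u,v):
    K=d["camera_matrix"];x=(np.asarray(u,float)-K[0,2])/K[0,0];y=(np.asarray(v,float)-K[1,2])/K[1,1];t=np.hypot(x,y)+1e-9
    return np.stack([np.sin(t)*x/t,-np.sin(t)*y/t,-np.cos(t)],-1)
def fcloud(d):
    z=d["z_map"];h,w=z.shape;u,v=np.meshgrid(np.arange(w),np.arange(h));g=fdir(d,u,v)
    with np.errstate(all='ignore'): p=g/(-g[...,2:])*z[...,None]
    return p@d["T"][:3,:3].T+d["T"][:3,3]
def fray(d,u,v,zp):
    r=fdir(d,u,v)@d["T"][:3,:3].T;o=d["T"][:3,3];return o+r*((zp-o[2])/r[...,2])[...,None]
E
cat > m2.py <<'E'
from h import *
import sys
def arms(Q):
    "Q: tongs points nx3; principal axis, hinge, arms"
    q=Q[:,:2];c=q.mean(0);a=np.linalg.svd(q-c,full_matrices=0)[2][0]
    if a[1]>0:a=-a
    for _ in range(5):
        n=np.array([-a[1],a[0]]);s=(q-c)@a;o=(q-c)@n;S0=s.min();L=s-S0
        mid=[];
        for b in np.arange(.06,.2,.01):   # midline of both arms' extremes
            k=(L>b)&(L<b+.01)
            if k.sum()>3: mid.append((b+.005,(np.percentile(o[k],98)+np.percentile(o[k],2))/2,np.ptp(np.percentile(o[k],[2,98]))))
        mid=np.array(mid);f=np.polyfit(mid[:,0],mid[:,1],1);a2=a+f[0]*n
        c=c+a*S0+n*f[1];a=a2/np.linalg.norm(a2)
    return c,a,mid
if __name__=="__main__":
    for nm,d,C in(("wrist",dict(np.load("w1.npz")),fcloud),("top",dict(np.load("top0.npz")),cloud),("scene",dict(np.load("scene0.npz")),cloud)):
        P=C(d);m=(P[...,2]>.011)&(P[...,2]<.04)&(P[...,0]>.40)&(P[...,0]<.57)&(P[...,1]>.1)&(P[...,1]<.42)
        n,l,s,_=cv2.connectedComponentsWithStats(cv2.dilate(m.astype(np.uint8),np.ones((5,5))));i=1+s[1:,4].argmax()
        Q=P[m&(l==i)];c,a,mid=arms(Q)
        print(nm,len(Q),"z",np.percentile(Q[:,2],[10,50,90]).round(4),"end",c.round(4),"axis deg",np.degrees(np.arctan2(a[1],a[0])).round(2),"len",np.ptp(Q[:,:2]@a).round(4));print(mid[:,2].round(3))
        print("far end",((Q[:,:2]-c)@a).max().round(4))
E
python3 m2.py
```

```text
wrist 1540 z [0.0134 0.0217 0.0233] end [0.4546 0.384 ] axis deg -78.39 len 0.2362
[0.039 0.046 0.053 0.057 0.06  0.062 0.066 0.068 0.071 0.072 0.072 0.079
 0.085 0.093 0.097]
far end 0.2362
top 241 z [0.0144 0.0211 0.0259] end [0.4543 0.383 ] axis deg -77.99 len 0.2362
[0.035 0.043 0.051 0.056 0.06  0.06  0.063 0.067 0.069 0.07  0.072 0.076
 0.085 0.089 0.095]
far end 0.2362
scene 427 z [0.0123 0.0171 0.0216] end [0.4521 0.3805] axis deg -78.1 len 0.2334
[0.04  0.047 0.054 0.06  0.062 0.062 0.064 0.072 0.071 0.073 0.076 0.081
 0.088 0.094 0.099]
far end 0.2334
```

```bash
python3 -c "
from h import *
go([.46,-.1,.24],60);go([.46,-.27,.22],3.8)"
```

```text
go [0.46, -0.1, 0.24] 60 -> [-0.255, -0.0146, 0.0105] [-0.0, 0.0, 42.34]
go [0.46, -0.27, 0.22] 3.8 -> [-0.421, -0.051, 0.0305] [-0.0, 0.01, 98.54]
```

In the tool's units: -0.421 m / 0.75 = -0.5613, -0.255 m / 0.75 = -0.34, 98.5 degrees / 180 = 0.5472.

Call:
move_tool(
  steps=[-0.34,-0.02,0.0133,0,0,0.2333,-0.34,-0.02,0.0133,0,0,0.2333,-0.34,-0.02,0.0133,0,0,0.2333,-0.34,-0.02,0.0133,0,0,0.2333,-0.34,-0.02,0.0133,0,0,0.2333,-0.5613,-0.068,0.04,0,0,0.5472,-0.5613,-0.068,0.04,0,0,0.5472,-0.5613,-0.068,0.04,0,0,0.5472,-0.5613,-0.068,0.04,0,0,0.5472,-0.5613,-0.068,0.04,0,0,0.5472,-0.5613,-0.068,0.04,0,0,0.5472,-0.5613,-0.068,0.04,0,0,0.5472,-0.5613,-0.068,0.04,0,0,0.5472,-0.5613,-0.068,0.04,0,0,0.5472,-0.5613,-0.068,0.04,0,0,0.5472],
)

```text
clock: 3.15
ee_pos: [0.4594, -0.2711, 0.2204]
tcp_rot: [-180.0, 0.0, 3.9]
wrist_force: [0.2, 0.1, 0.5]
grip_width: 0.0002
grip_force: 0.0
```

```bash
python3 - <<'E'
from h import *
d=viewer.get_image("wrist");cv2.imwrite("pics/w2.png",d["img"]);np.savez("w2.npz",**d);print(d["T"].round(4).tolist());print(readout.sense()["joints"])
E
```

```text
[[0.066, 0.9564, 0.2844, 0.539], [-0.9978, 0.0636, 0.0178, -0.266], [-0.0011, -0.2849, 0.9585, 0.3911], [0.0, 0.0, 0.0, 1.0]]
[-16.09965207  20.2096617   53.60963915 110.40307253 -18.99393645
  58.72376808 -40.30096701]
```

View pics/w2.png

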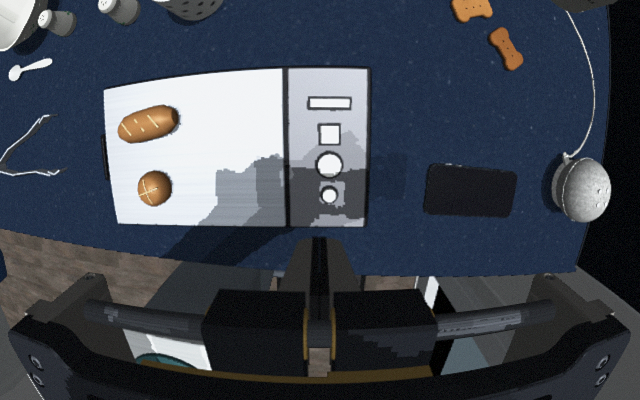

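Wrist view: bar key at (330,103), square (329,134), large round (329,164), small round (329,196). Round roll is at (154,188), long roll at (148,123).

```bash
cat > m3.py <<'E'
from h import *
d=dict(np.load("w2.npz"));P=fcloud(d);img=d["img"];g=cv2.cvtColor(img,cv2.COLOR_BGR2GRAY)
hsv=cv2.cvtColor(img,cv2.COLOR_BGR2HSV)
m=np.zeros(g.shape,np.uint8);m[88:212,300:360]=1
th=cv2.adaptiveThreshold(g,1,cv2.ADAPTIVE_THRESH_MEAN_C,cv2.THRESH_BINARY,41,-12)*m
n,l,s,c=cv2.connectedComponentsWithStats(th)
for i in range(1,n):
    if s[i,4]>60: print("key",s[i].tolist(),c[i].round(1),"cloud",np.median(P[l==i],0).round(4),"ray.039",fray(d,*c[i],.039).round(4))
for x0,y0,x1,y1 in((105,95,190,148),(130,160,185,215)):
    mm=np.zeros(g.shape,bool);mm[y0:y1,x0:x1]=1;mm&=(hsv[...,1]>80)&(hsv[...,0]<28)
    v,u=np.nonzero(mm);Q=P[mm];F=fray(d,u,v,.042)
    r=cv2.minAreaRect((F[:,:2]*1000).astype(np.float32))
    print("roll",mm.sum(),"ray.042 rect",r,"zmax",np.percentile(Q[:,2],99).round(4),"cloud xy mid of z>.055",Q[Q[:,2]>.055].mean(0).round(4))
w=(P[...,2]>.02)&(P[...,2]<.035)&(P[...,0]<.62)&(P[...,0]>.36)&(P[...,1]<.08)&(P[...,1]>-.36);w[235:]=0
n,l,s,_=cv2.connectedComponentsWithStats(w.astype(np.uint8));i=1+s[1:,4].argmax()
r=cv2.minAreaRect((P[l==i][:,:2]*1000).astype(np.float32));print("warmer",r,np.median(P[l==i][:,2]).round(4))
E
python3 m3.py
```

```text
key [300, 88, 14, 80, 682] [304.1 131.2] cloud [ 0.5165 -0.2492  0.0306] ray.039 [ 0.5191 -0.2501  0.039 ]
key [341, 88, 19, 84, 928] [353.2 130.3] cloud [ 0.5265 -0.307   0.0305] ray.039 [ 0.5241 -0.3055  0.039 ]
key [310, 99, 40, 8, 304] [329.3 102.5] cloud [ 0.5536 -0.2761  0.0392] ray.039 [ 0.5536 -0.2762  0.039 ]
key [309, 111, 34, 11, 166] [327.7 114.2] cloud [ 0.5404 -0.2758  0.0306] ray.039 [ 0.5402 -0.2753  0.039 ]
key [321, 126, 18, 18, 305] [329.7 134.2] cloud [ 0.518  -0.2793  0.0392] ray.039 [ 0.5177 -0.2793  0.039 ]
key [318, 154, 24, 22, 389] [329.2 164.8] cloud [ 0.4825 -0.2812  0.0392] ray.039 [ 0.4824 -0.2811  0.039 ]
key [319, 182, 26, 26, 406] [333.6 193.1] cloud [ 0.448  -0.2898  0.0311] ray.039 [ 0.4492 -0.2888  0.039 ]
roll 1565 ray.042 rect ((524.4202880859375, -50.9499397277832), (38.89347457885742, 93.22496795654297), 11.626179695129395) zmax 0.068 cloud xy mid of z>.055 [ 0.5257 -0.063   0.0639]
roll 867 ray.042 rect ((442.9029541015625, -59.17104721069336), (42.59395980834961, 52.53626251220703), 25.810871124267578) zmax 0.0669 cloud xy mid of z>.055 [ 0.4461 -0.0672  0.0625]
warmer ((491.076171875, -143.1727294921875), (200.3331298828125, 375.3228454589844), 3.713357448577881) 0.0305
```

```bash
python3 -c "
from h import *
go([.4822,-.2815,.055],3.75);go([.4822,-.2815,.033],3.75)"
```

```text
go [0.4822, -0.2815, 0.055] 3.75 -> [0.0222, 0.0118, 0.1655] [-0.01, 0.0, 0.06]
go [0.4822, -0.2815, 0.033] 3.75 -> [0.0222, 0.0118, 0.1875] [-0.01, 0.0, 0.06]
```

In the tool's units: 0.187 m / 0.75 = 0.2493, 0.182 m / 0.75 = 0.2427.

Call:
move_tool(
  steps=[0.0293,0.016,0.0667,0,0,0,0.0293,0.016,0.1333,0,0,0,0.0293,0.016,0.1933,0,0,0,0.0293,0.016,0.22,0,0,0,0.0293,0.016,0.22,0,0,0,0.0293,0.016,0.2333,0,0,0,0.0293,0.016,0.2427,0,0,0,0.0293,0.016,0.2493,0,0,0,0.0293,0.016,0.2493,0,0,0,0.0293,0.016,0.2493,0,0,0,0.0293,0.016,0.2493,0,0,0],
)

```text
clock: 4.3
ee_pos: [0.4826, -0.2826, 0.0345]
tcp_rot: [179.9, -0.1, 3.7]
wrist_force: [1.3, -0.2, 5.1]
grip_width: 0.0004
grip_force: 1.9
```

```bash
python3 -c "
from h import *
print(readout.sense()['wrist_force'],readout.sense()['ee_pos'])"
```

```text
[ 1.30090752 -0.1616173   5.09203414] [ 0.48255301 -0.28263901  0.03445302]
```

In the tool's units: 0.002 m / 0.75 = 0.0027, 0.001 m / 0.75 = 0.0013.

Call:
move_tool(
  steps=[0,0,0.0013,0,0,0,0,0,0.0027,0,0,0,0,0,0.0027,0,0,0,0,0,0.0027,0,0,0],
)

```text
clock: 4.7
ee_pos: [0.4826, -0.2827, 0.0333]
tcp_rot: [-180.0, -0.1, 3.7]
wrist_force: [-1.8, 2.1, 17.0]
grip_width: 0.0006
grip_force: 8.5
```

Call:
move_tool(
  steps=[0,0,-0.02,0,0,0,0,0,-0.04,0,0,0,0,0,-0.04,0,0,0,0,0,-0.04,0,0,0],
)

```text
clock: 5.1
ee_pos: [0.4816, -0.2819, 0.0617]
tcp_rot: [-180.0, -0.0, 3.7]
wrist_force: [-0.3, -0.2, 0.2]
grip_width: 0.0003
grip_force: 0.0
```

```bash
python3 -c "
from h import *
go([.5178,-.279,.06],3.75);go([.5178,-.279,.031],3.75)"
```

```text
go [0.5178, -0.279, 0.06] 3.75 -> [0.0363, -0.0006, 0.0017] [-0.01, -0.01, -0.04]
go [0.5178, -0.279, 0.031] 3.75 -> [0.0363, -0.0006, 0.0307] [-0.01, -0.01, -0.04]
```

In the tool's units: 0.036 m / 0.75 = 0.048, 0.0295 m / 0.75 = 0.0393.

Call:
move_tool(
  steps=[0.048,-0.0013,0,0,0,0,0.048,-0.0013,0,0,0,0,0.048,-0.0013,0.02,0,0,0,0.048,-0.0013,0.032,0,0,0,0.048,-0.0013,0.0387,0,0,0,0.048,-0.0013,0.0393,0,0,0,0.048,-0.0013,0.0393,0,0,0,0.048,-0.0013,0.0393,0,0,0],
)

```text
clock: 5.9
ee_pos: [0.516, -0.2785, 0.0333]
tcp_rot: [-179.8, 0.0, 3.6]
wrist_force: [-5.7, 5.1, 21.8]
grip_width: 0.0004
grip_force: 10.4
```

Call:
move_tool(
  steps=[0,0,-0.02,0,0,0,0,0,-0.04,0,0,0,0,0,-0.04,0,0,0,0,0,-0.04,0,0,0],
)

```text
clock: 6.3
ee_pos: [0.5174, -0.2789, 0.0621]
tcp_rot: [-180.0, -0.0, 3.7]
wrist_force: [-0.4, -0.6, 1.3]
grip_width: 0.0003
grip_force: 0.0
```

```bash
python3 -c "
from h import *
go([.4466,-.2838,.06],3.75)"
```

```text
go [0.4466, -0.2838, 0.06] 3.75 -> [-0.071, 0.0004, 0.0021] [-0.0, -0.01, -0.07]
```

In the tool's units: -0.071 m / 0.75 = -0.0947, -0.035 m / 0.75 = -0.0467.

Call:
move_tool(
  steps=[-0.0467,0,0,0,0,0,-0.0947,0,0,0,0,0,-0.0947,0,0,0,0,0,-0.0947,0,0.02,0,0,0,-0.0947,0,0.032,0,0,0,-0.0947,0,0.0373,0,0,0,-0.0947,0,0.0387,0,0,0,-0.0947,0,0.0387,0,0,0,-0.0947,0,0.0387,0,0,0],
)

```text
clock: 7.2
ee_pos: [0.4474, -0.2829, 0.0333]
tcp_rot: [-179.9, -0.0, 3.8]
wrist_force: [-2.2, 3.2, 12.9]
grip_width: 0.0004
grip_force: 6.7
```

Call:
move_tool(
  steps=[0,0,-0.0667,0,0,0,0,0,-0.1333,0,0,0,0,0,-0.2,0,0,0,0,0,-0.2133,0,0,0,0,0,-0.2133,0,0,0],
)

```text
clock: 7.7
ee_pos: [0.4483, -0.2836, 0.1942]
tcp_rot: [179.9, -0.2, 3.8]
wrist_force: [0.1, 0.3, -1.0]
grip_width: 0.0002
grip_force: 0.0
```

```bash
python3 -c "
from h import *
go([.45,-.05,.2],60);go([.45,.2,.2],101.8)"
```

```text
go [0.45, -0.05, 0.2] 60 -> [0.0171, -0.233, -0.006] [0.15, -0.14, -56.23]
go [0.45, 0.2, 0.2] 101.8 -> [0.0335, -0.4824, -0.0062] [0.21, -0.08, -98.03]
```

In the tool's units: -0.482 m / 0.75 = -0.6427, -0.233 m / 0.75 = -0.3107, -98 degrees / 180 = -0.5444.

Call:
move_tool(
  steps=[0.0227,-0.3107,-0.008,0,0,-0.3111,0.0227,-0.3107,-0.008,0,0,-0.3111,0.0227,-0.3107,-0.008,0,0,-0.3111,0.0227,-0.3107,-0.008,0,0,-0.3111,0.0227,-0.3107,-0.008,0,0,-0.3111,0.0227,-0.3107,-0.008,0,0,-0.3111,0.044,-0.6427,-0.008,0,0,-0.5444,0.044,-0.6427,-0.008,0,0,-0.5444,0.044,-0.6427,-0.008,0,0,-0.5444,0.044,-0.6427,-0.008,0,0,-0.5444,0.044,-0.6427,-0.008,0,0,-0.5444,0.044,-0.6427,-0.008,0,0,-0.5444,0.044,-0.6427,-0.008,0,0,-0.5444,0.044,-0.6427,-0.008,0,0,-0.5444],
  jaw=0.092,
)

```text
clock: 9.1
ee_pos: [0.4478, 0.1985, 0.1974]
tcp_rot: [-179.8, 0.1, 101.5]
wrist_force: [-0.6, -0.8, -0.1]
grip_width: 0.092
grip_force: 0.0
```

```bash
python3 - <<'E'
from h import *
from m2 import arms
d=viewer.get_image("wrist");cv2.imwrite("pics/w3.png",d["img"]);np.savez("w3.npz",**d)
P=fcloud(d);m=(P[...,2]>.011)&(P[...,2]<.04)&(P[...,0]>.40)&(P[...,0]<.57)&(P[...,1]>.1)&(P[...,1]<.42)
n,l,s,_=cv2.connectedComponentsWithStats(cv2.dilate(m.astype(np.uint8),np.ones((5,5))));i=1+s[1:,4].argmax()
Q=P[m&(l==i)];c,a,mid=arms(Q)
print(len(Q),np.percentile(Q[:,2],[10,50,90]).round(4),c,np.degrees(np.arctan2(a[1],a[0])),((Q[:,:2]-c)@a).max(),mid[:,2].round(3))
E
```

```text
1845 [0.0133 0.0219 0.0233] [0.45480771 0.38373653] -78.39650794845855 0.2353070852564716 [0.039 0.047 0.053 0.058 0.06  0.063 0.066 0.067 0.071 0.072 0.073 0.079
 0.087 0.093 0.096]
```

View pics/w3.png

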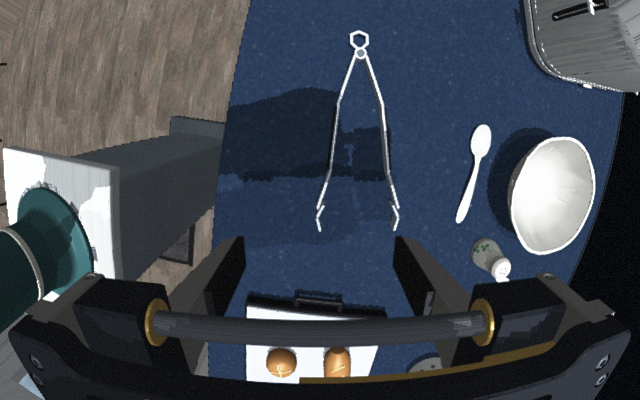

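Wrist view: tongs ring at (359,40), hinge rivet at (360,53), jaws at (321,215) and (395,215). Rolls are visible on the plate at (281,362) and (337,362).

```bash
python3 -c "
from h import *
d=dict(np.load('w3.npz'));a=np.array([.203,-.979]);h=fray(d,360,53,.022)[:2];print('hinge',h,'grip from hinge',h+.1*a,'from end',np.array([.4547,.3836])+.126*a)
g=np.array([.4547,.3836])+.1255*a
go([*g,.1],101.7);go([*g,.004],101.7)"
```

```text
hinge [0.4605414  0.35559937] grip from hinge [0.4808414  0.25769937] from end [0.480278 0.260246]
go [np.float64(0.4801765), np.float64(0.2607355), 0.1] 101.7 -> [0.055, 0.044, 0.0977] [-0.13, 0.06, -0.2]
go [np.float64(0.4801765), np.float64(0.2607355), 0.004] 101.7 -> [0.0551, 0.0442, 0.1937] [-0.13, 0.06, -0.2]
```

In the tool's units: 0.193 m / 0.75 = 0.2573, 0.025 m / 0.75 = 0.0333.

Call:
move_tool(
  steps=[0.0333,0.0267,0.0467,0,0,0,0.072,0.0587,0.1,0,0,0,0.072,0.0587,0.16,0,0,0,0.072,0.0587,0.2133,0,0,0,0.072,0.0587,0.2467,0,0,0,0.072,0.0587,0.2573,0,0,0,0.072,0.0587,0.2573,0,0,0,0.072,0.0587,0.2573,0,0,0],
)

```text
clock: 9.95
ee_pos: [0.4819, 0.2612, 0.0073]
tcp_rot: [179.9, -0.0, 101.6]
wrist_force: [0.6, -0.1, 0.4]
grip_width: 0.0919
grip_force: 0.0
```

Call:
move_tool(
  steps=[0,0,0,0,0,0,0,0,0,0,0,0,0,0,0,0,0,0,0,0,0,0,0,0,0,0,0,0,0,0,0,0,0,0,0,0,0,0,0,0,0,0,0,0,0,0,0,0],
  jaw=0.056,
)

```text
clock: 10.75
ee_pos: [0.4815, 0.2615, 0.0069]
tcp_rot: [179.9, -0.0, 101.7]
wrist_force: [-0.8, -1.4, 6.0]
grip_width: 0.0562
grip_force: 7.8
```

Call:
move_tool(
  steps=[0,0,-0.0133,0,0,0,0,0,-0.04,0,0,0,0,0,-0.08,0,0,0,0,0,-0.12,0,0,0,0,0,-0.16,0,0,0,0,0,-0.16,0,0,0,0,0,-0.16,0,0,0],
)

```text
clock: 11.45
ee_pos: [0.4805, 0.2617, 0.1265]
tcp_rot: [180.0, -0.0, 101.7]
wrist_force: [-0.1, 0.4, -0.8]
grip_width: 0.0563
grip_force: 5.9
```

```bash
python3 - <<'E'
from h import *
d=viewer.get_image("wrist");cv2.imwrite("pics/w4.png",d["img"]);np.savez("w4.npz",**d)
d=viewer.get_image("scene");cv2.imwrite("pics/s4.png",cv2.resize(d["img"][170:330,180:440],None,fx=3,fy=3));np.savez("s4.npz",**d)
P=fcloud(dict(np.load("w4.npz")));m=(P[...,2]>.08)&(P[...,2]<.16)&(P[...,0]>.40)&(P[...,0]<.57)&(P[...,1]>.05)&(P[...,1]<.42)
Q=P[m];a=np.array([.2,-.98]);s=(Q[:,:2]-[.4815,.2615])@a;
for b in np.arange(-.13,.13,.02):
    k=(s>b)&(s<b+.02); 
    if k.sum()>3: print(b.round(3),k.sum(),np.percentile(Q[k,2],[10,50,90]).round(4))
E
```

```text
-0.13 549 [0.1305 0.1315 0.1325]
-0.11 913 [0.1313 0.1411 0.1425]
-0.09 622 [0.1295 0.1408 0.1419]
-0.07 604 [0.1313 0.1411 0.142 ]
-0.05 741 [0.1277 0.1411 0.1422]
-0.03 1564 [0.132  0.1418 0.1562]
-0.01 1607 [0.1316 0.1419 0.1549]
0.01 663 [0.1274 0.1415 0.1425]
0.03 238 [0.1285 0.1415 0.1425]
0.05 54 [0.1416 0.1421 0.1428]
0.07 456 [0.1277 0.1409 0.1426]
0.09 174 [0.1237 0.1304 0.1419]
```

View pics/w4.png

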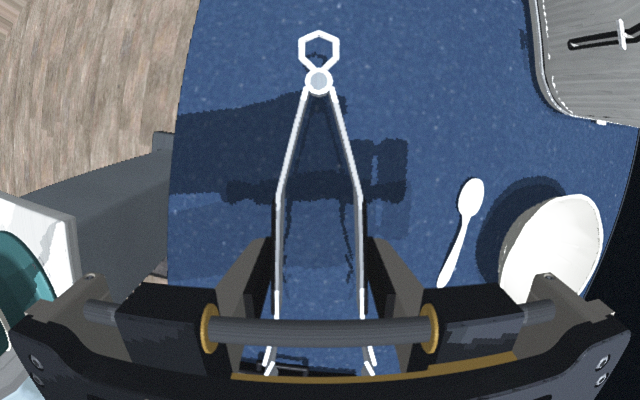

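View pics/s4.png

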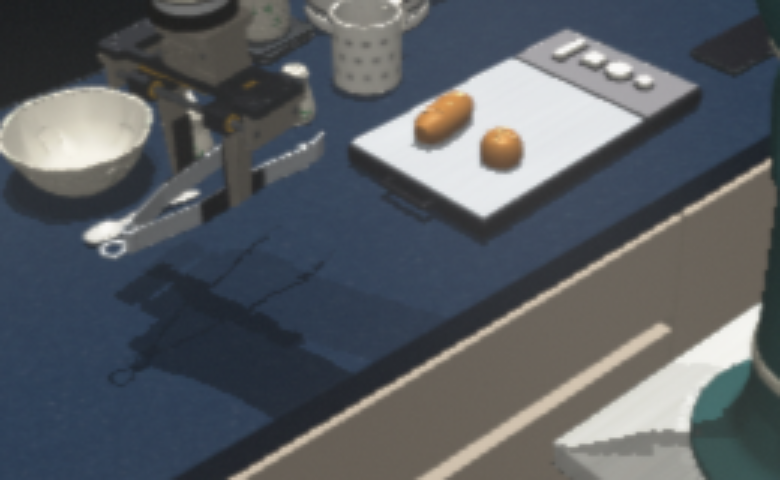

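Both views show the tongs held level between the fingers (hinge at (318,81), jaw ends at about (268,368) and (373,368)). The rolls haven't moved.

```bash
python3 - <<'E'
from h import *
d=dict(np.load("w4.npz"));s=readout.sense();A=R.from_euler('xyz',s["tcp_rot"],degrees=True)
f=lambda u,v:A.inv().apply(fray(d,np.array(u),np.array(v),.1418)-s["ee_pos"])
h=f(318,81);print("hinge tool",h.round(4));print("sleeves",f(278,195).round(4),f(361,195).round(4),"tips",f(268,368).round(4),f(373,368).round(4))
P=fcloud(d);m=(P[...,2]>.118)&(P[...,2]<.146)&(P[...,0]>.40)&(P[...,0]<.6)&(P[...,1]>.05)&(P[...,1]<.42)
Q=A.inv().apply(P[m]-s["ee_pos"]);Q=Q[abs(Q[:,1])<.06];print("x range",np.percentile(Q[:,0],[.1,99.9]).round(4))
for b in(-.11,-.1,-.09,-.08,.04,.06,.08):
    k=(Q[:,0]>b)&(Q[:,0]<b+.01)
    if k.sum()>5: print(b,np.percentile(Q[k,1],[2,98]).round(4))
r=np.array([.443,-.0625])
for psi in(101.7,98):
    a=-np.array([np.cos(np.radians(psi)),np.sin(np.radians(psi))]);g=r-.095*a
    for z in(.1265,.039): go([*g.round(4),z],psi)
E
```

```text
hinge tool [ 0.0981 -0.0006 -0.0168]
sleeves [ 0.04   -0.0215 -0.0167] [ 0.0399  0.0218 -0.0168] tips [-0.0859 -0.0363 -0.0166] [-0.0863  0.0381 -0.0168]
x range [-0.1089  0.1268]
-0.11 [-0.0363  0.0358]
-0.1 [-0.0397  0.0397]
-0.09 [-0.0392  0.0386]
-0.08 [-0.0387  0.0385]
0.04 [-0.0221  0.0217]
0.06 [-0.0163  0.0161]
0.08 [-0.011   0.0107]
go [np.float64(0.4237), np.float64(0.0305), 0.1265] 101.7 -> [-0.2144, -0.1016, -0.0011] [-0.12, 0.04, -0.0]
go [np.float64(0.4237), np.float64(0.0305), 0.039] 101.7 -> [-0.2143, -0.1014, 0.0864] [-0.12, 0.04, -0.0]
go [np.float64(0.4298), np.float64(0.0316), 0.1265] 98 -> [-0.2146, -0.0954, -0.0011] [-0.12, 0.05, 3.7]
go [np.float64(0.4298), np.float64(0.0316), 0.039] 98 -> [-0.2145, -0.0952, 0.0864] [-0.12, 0.05, 3.7]
```

In the tool's units: -0.2135 m / 0.75 = -0.2847, -0.2 m / 0.75 = -0.2667.

Call:
move_tool(
  steps=[-0.04,-0.02,0,0,0,0,-0.0867,-0.04,0,0,0,0,-0.1333,-0.064,0,0,0,0,-0.18,-0.0867,0,0,0,0,-0.2267,-0.1067,0,0,0,0,-0.2667,-0.1253,0,0,0,0,-0.2847,-0.1353,0.02,0,0,0,-0.2847,-0.1353,0.0333,0,0,0,-0.2847,-0.1353,0.0333,0,0,0,-0.2847,-0.1353,0.0333,0,0,0],
)

```text
clock: 12.55
ee_pos: [0.4246, 0.0327, 0.1006]
tcp_rot: [-179.9, 0.0, 101.8]
wrist_force: [-0.1, -0.5, -1.4]
grip_width: 0.056
grip_force: 5.9
```

```bash
python3 - <<'E'
from h import *
ims=[]
for n in("top","scene","wrist"):
    d=viewer.get_image(n);np.savez(n+"5.npz",**d);ims.append(d["img"])
t=cv2.resize(ims[0][195:275,280:400],(600,400),interpolation=cv2.INTER_NEAREST)
cv2.imwrite("pics/a5.png",np.vstack([np.hstack([cv2.resize(ims[0][195:275,290:390],(400,300)),cv2.resize(ims[1][160:280,250:410],(400,300))]),np.hstack([cv2.resize(ims[2],(400,300)),cv2.resize(ims[2][280:400,220:420],(400,300))])]))
go([.4237,.0305,.1],101.7)
E
```

```text
go [0.4237, 0.0305, 0.1] 101.7 -> [-0.0019, -0.0018, 0.0012] [0.03, 0.0, 0.09]
```

View pics/a5.png

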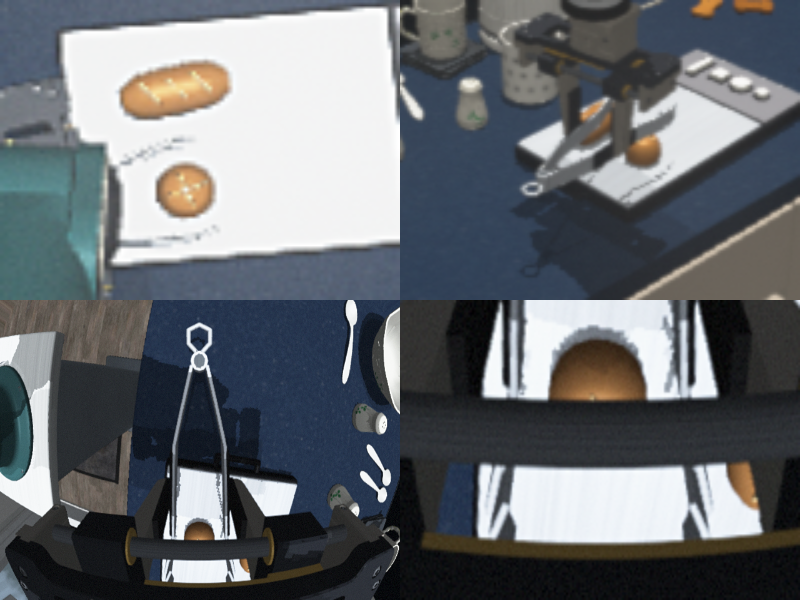

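Composite: top view shows the round roll at (336.5,245.7) between the two jaw arcs, well clear of the long roll. I'll measure the jaws and the roll relative to each other in that same camera.

```bash
python3 - <<'E'
from h import *
d=dict(np.load("top5.npz"));P=cloud(d);s=readout.sense();A=R.from_euler('xyz',s["tcp_rot"],degrees=True)
m=(P[...,2]>.085)&(P[...,2]<.13)&(P[...,1]<.0);m[:195]=0;m[275:]=0
Q=A.inv().apply(P[m]-s["ee_pos"]);k=abs(Q[:,1])<.06;Q=Q[k];print("tongs pts",len(Q),"minx",np.sort(Q[:,0])[:6].round(4))
for b in(-.11,-.1,-.09,-.08,-.07,-.06): 
    q=Q[(Q[:,0]>b)&(Q[:,0]<b+.01)]; print(b,q[q[:,1]<0][:,1].mean().round(4),q[q[:,1]>0][:,1].mean().round(4),len(q))
hsv=cv2.cvtColor(d["img"],cv2.COLOR_BGR2HSV);mm=np.zeros(m.shape,np.uint8);mm[235:258,325:349]=1
mm&=((hsv[...,0]<30)&(hsv[...,1]>50)).astype(np.uint8)
c=max(cv2.findContours(mm,0,1)[0],key=cv2.contourArea);c=cv2.convexHull(c)
(u,v),r=cv2.minEnclosingCircle(c);M=cv2.moments(c);u2,v2=M['m10']/M['m00'],M['m01']/M['m00']
for a,b in((u,v),(u2,v2)): w=ray(d,a,b,.042);print("roll",a,b,r,w.round(4),"tool",A.inv().apply(w-s["ee_pos"]).round(4))
E
```

```text
tongs pts 189 minx [-0.8207 -0.8195 -0.8194 -0.8189 -0.8184 -0.8182]
-0.11 -0.0379 0.0342 8
-0.1 -0.0393 0.0358 7
-0.09 -0.0369 0.034 11
-0.08 -0.0382 0.0341 10
-0.07 -0.0345 0.0317 10
-0.06 -0.031 0.0292 8
roll 335.8928527832031 245.44642639160156 7.065863609313965 [ 0.4427 -0.0626  0.042 ] tool [-0.0969 -0.0022  0.0592]
roll 335.76207302709065 245.47820965842166 7.065863609313965 [ 0.4426 -0.0622  0.042 ] tool [-0.0965 -0.0023  0.0592]
```

The rows are not in the units I measure in: shifts go in shares of 0.75 m and turns go in shares of 180 degrees. I convert before sending: 0.062 m / 0.75 = 0.0827, 0.06 m / 0.75 = 0.08.

Call:
move_tool(
  steps=[-0.0007,-0.0007,0.02,0,0,0,-0.0007,-0.0007,0.04,0,0,0,-0.0007,-0.0007,0.06,0,0,0,-0.0007,-0.0007,0.0733,0,0,0,-0.0007,-0.0007,0.08,0,0,0,-0.0007,-0.0007,0.0827,0,0,0,-0.0007,-0.0007,0.0827,0,0,0,-0.0007,-0.0007,0.0827,0,0,0],
)

```text
clock: 13.5
ee_pos: [0.4246, 0.0313, 0.0395]
tcp_rot: [179.9, -0.0, 101.7]
wrist_force: [0.5, -0.1, -0.2]
grip_width: 0.0558
grip_force: 5.9
```

```bash
python3 -c "
from h import *
s=readout.sense();print(s['ee_pos'].round(4),s['wrist_force'])"
```

```text
[0.4246 0.0313 0.0395] [ 0.47950736 -0.08860793 -0.20525275]
```

Call:
move_tool(
  steps=[0,0,0,0,0,0,0,0,0,0,0,0,0,0,0,0,0,0,0,0,0,0,0,0,0,0,0,0,0,0,0,0,0,0,0,0,0,0,0,0,0,0,0,0,0,0,0,0,0,0,0,0,0,0,0,0,0,0,0,0],
  jaw=0.034,
)

```text
clock: 14.5
ee_pos: [0.4243, 0.0312, 0.0391]
tcp_rot: [180.0, 0.0, 101.7]
wrist_force: [-0.7, 0.8, -1.5]
grip_width: 0.0412
grip_force: 30.0
```

In the tool's units: -0.12 m / 0.75 = -0.16, -0.117 m / 0.75 = -0.156.

Call:
move_tool(
  steps=[0,0,-0.004,0,0,0,0,0,-0.0107,0,0,0,0,0,-0.02,0,0,0,0,0,-0.0293,0,0,0,0,0,-0.04,0,0,0,0,0,-0.0533,0,0,0,0,0,-0.0667,0,0,0,0,0,-0.08,0,0,0,0,0,-0.0933,0,0,0,0,0,-0.1067,0,0,0,0,0,-0.12,0,0,0,0,0,-0.1333,0,0,0,0,0,-0.1467,0,0,0,0,0,-0.156,0,0,0,0,0,-0.16,0,0,0,0,0,-0.16,0,0,0,0,0,-0.16,0,0,0,0,0,-0.16,0,0,0,0,0,-0.16,0,0,0,0,0,-0.16,0,0,0],
)

```text
clock: 16.5
ee_pos: [0.424, 0.0311, 0.1588]
tcp_rot: [-180.0, 0.0, 101.7]
wrist_force: [0.8, -0.5, -1.0]
grip_width: 0.0407
grip_force: 30.0
```

```bash
python3 - <<'E'
from h import *
ims=[]
for n in("top","scene","wrist"):
    d=viewer.get_image(n);np.savez(n+"6.npz",**d);ims.append(d["img"])
cv2.imwrite("pics/a6.png",np.hstack([cv2.resize(ims[0][195:275,290:390],(400,300)),cv2.resize(ims[1][140:260,250:410],(400,300))]))
d=dict(np.load("wrist6.npz"));P=fcloud(d);h=cv2.cvtColor(d["img"],cv2.COLOR_BGR2HSV);m=(h[...,0]<25)&(h[...,1]>100)&(P[...,2]>.08)&(P[...,2]<.25)&(P[...,1]<0);print(m.sum(),np.percentile(P[m][:,2],[50,99]) if m.any() else 0)
P=cloud(dict(np.load("top6.npz")));m=(P[...,2]>.1)&(P[...,2]<.25)&(P[...,1]<-.02)&(P[...,1]>-.1)&(abs(P[...,0]-.44)<.03);print(m.sum(),np.percentile(P[m],[50],axis=0),np.percentile(P[m][:,2],98))
E
```

```text
1559 [0.17432616 0.1827541 ]
270 [[ 0.44184513 -0.06064602  0.17693702]] 0.1873081988658876
```

View pics/a6.png

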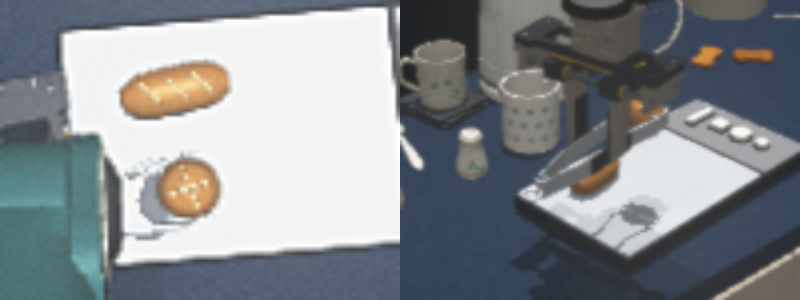

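The roll is in the jaws with its top at z≈0.185, so its underside is about 0.12 m above the plate. The long roll is unmoved. I'll settle briefly, check that it hasn't slipped, and hand in.

Call:
move_tool(
  steps=[0,0,0,0,0,0,0,0,0,0,0,0,0,0,0,0,0,0,0,0,0,0,0,0,0,0,0,0,0,0,0,0,0,0,0,0,0,0,0,0,0,0,0,0,0,0,0,0,0,0,0,0,0,0,0,0,0,0,0,0],
)

```text
clock: 17.65
ee_pos: [0.4242, 0.0312, 0.1591]
tcp_rot: [180.0, 0.0, 101.7]
wrist_force: [0.5, 0.1, -1.2]
grip_width: 0.0414
grip_force: 30.0
```

```bash
python3 - <<'E'
from h import *
P=cloud(viewer.get_image("top"));m=(P[...,2]>.1)&(P[...,2]<.25)&(P[...,1]<-.02)&(P[...,1]>-.1)&(abs(P[...,0]-.44)<.03);z=np.percentile(P[m],50,axis=0);print(m.sum(),z)
if abs(z[2]-.177)<.004: print(bot.finish_job())
E
```

```text
269 [ 0.44197006 -0.06062356  0.17787914]
the job is handed in; nothing more can be done
None
```

I pressed the large round, square and small round keys fully down in that order, then lifted the round roll in the tongs to about 12 cm above the plate and handed the job in at about 18 s with it still held steady; no verdict was returned.

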